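Close a two-piece storage jar at the food bank table

ROBOT

A 6-joint arm with a two-finger parallel gripper is mounted at the origin on the work surface. World frame = base frame: x ahead of the robot, y to its left, z up, the work surface at z = 0. Lengths are in m, angles in degrees, forces in N, time in s.
With the tool pointing down it reaches from about 0.275 to 0.85 m from the base axis. Payload 19 kg.
Tool frame: the origin (TCP) lies midway between the tips of the shut fingers; the grasp point (between the pads) lies 19 mm behind it; z points along the fingers, y is the line along which they close (so a half turn about z gives the same grasp; the last joint's range is limited). The gripper opens to 85 mm and grips with 20 to 120 N. Pads are 22 mm wide; open, the fingers measure 114 mm over their backs; the gripper's body (76 mm by 85 mm) begins 54 mm behind the grasp point. The pads swing forward as they close: fully open they stand 13 mm farther back than shut.
Start: joints at [63.656, 8.623, 82.357, -0, 89.026, -7.678], TCP at [0.184, 0.545, 0.231] pointing down, gripper open.
Joint ranges: [-160.23, 160.23], [-39.13, 120.54], [6.94, 153.29], [-79.49, 259.48], [9.18, 160.14], [-161.06, 161.06]. Speed limits (degrees/s): [108.29, 108.29, 127.2, 172.46, 172.46, 172.46].

INTERFACE

Orientations are given as [roll, pitch, yaw] about the fixed x, y, z axes, in that order (R = Rz(yaw) Ry(pitch) Rx(roll)).
In Python, from plant import env gives the robot as it stands.
- The arm moves only by the tool drive_tool, never from a script. Its argument "motion" is a list of rows, each a list of 4 numbers: the shift along the tool's x, y, z in cm, then the turn about the tool's z in degrees. A call has 1 to 12 rows; each row shifts and turns the commanded pose from where the row before left it, along the tool's axes as they then stand; what a row does not reach is not made up. A row lasts 1/12 s, in which the tool goes at most 41.7 mm and 7.16 degrees, less where a joint would pass 70% of its speed; a pose out of reach is approached as far as the arm can. A call is refused whole if a number of a shift passes 4.17 or a number of a turn 7.16, either way. A call with a gripper value outside its range is refused whole. "grip" is the closure, from 0 (fully open) to 1 (shut), set as the call begins (left out, the last holds). The fingers move at their own pace and stop on an object; the grip force is fixed at half the most. Time passes only in rows, so rows that do not move let the fingers close. It gives the time, the measured TCP pose, the force, the opening and the grip force at its end, in the units of the state.
- env.sense(): the state, without advancing time (a new reading comes with each control period).
- env.get_image(name): name is "side" or "top" or "wrist"; returns (picture, depth): 480x640x3 uint8, red, green, blue; 480x640 float32, m along the optical axis (not along the pixel's ray), 0 where there is no reading.
- env.camera_info(name): a dict with "K" (3x3 intrinsics, pixels), "camera_from_world" (4x4, takes a point from world to camera coordinates); the wrist camera has in their place "mount" (4x4, takes a point from camera to tool coordinates, whose origin is the TCP and whose axes are the flange's). Camera axes: x right, y up, looking along -z (the intrinsics and any distortion apply to the point x, -y, -z); pixel columns grow to the right and rows downward; lengths in m; the calibration is good to about 2 mm. A picture is of the moment at which its call begins: read the wrist's pose just before it. camera_info takes no time and is no camera call.
- env.job_done(): hands the job in; it is judged then, once.
Trained networks look in the newest picture that a camera, given by its name, has taken for a name from the list of things; names that differ only in an ending like _2 or _b are one class to them, and where a whole thing is asked for, a point or a joint stands for the part that bears it (a point fixed in the world has none). Each returns a list of dicts, best first, with "p" (0 to 1); they miss things now and then, are a little off and sometimes report something else, mostly with a low value. They report only what shows in the picture. A call takes as long as a camera call. They do not tell look-alikes from the thing itself.
- env.outline_of(camera, thing): "pixels" (480x640 bool, what is visible of it).
- env.mark_of(camera, thing): "at" ([x, y, z] in m, in world coordinates, good to about 4 mm: a listed point, or the origin of a listed thing).
The state is a dict: "time_s": time; "joints": joint angles; "dq": joint speeds; "joint_torque": joint torques, N m; "tcp_pos": TCP position; "orientation": TCP orientation; "contact_force": force on the tool from outside, world axes, zero at the start; "wrist_torque": the same for the moment, N m; "opening": finger opening in m; "finger_force": force on a finger pad.
Only numpy, scipy, OpenCV 4.12 (cv2) and the standard library are available. Lean on these libraries where they do the work, as an engineer would, in place of code of your own. Each camera call takes 0.05 s, during which the arm holds its last target. There are 200 camera calls.

TASK

Close the open storage jar that stands in the holder: first set the loose metal disk flat in the jar's mouth, knob up, and let go of it; then put the screw ring over it and turn it clockwise (seen from above) until it catches the threads and comes up against its stop, so that it firmly clamps the disk. Be gentle: do not ram the disk or crank the ring hard, let go at the end, and leave the food tins and the spread jar where they are.

Things in the scene. Friction and masses are not known exactly. Their poses are not given: they have to be found in the camera images.
- holder: Fixed jar holder: dark steel plate 124 mm across, 10 mm thick, three rubber jaws to 44 mm height; origin at the centre of its underside, z up. It holds a white stoneware jar still: 84 mm across up to 72 mm above the table, shoulder to 94 mm, neck 52 mm across to the mouth at 122 mm. The jar's turn in it (where threads start) varies and is not told by any pose.
- mouth (a point): Centre of the jar's mouth at the level of the rim's top, z up, 122 mm above the table. The mouth has a recess 44.4 mm across and 3 mm deep with a flat black springy rubber seal (33 mm inside, gives 1 mm at about 18 N) on which the disk rests: seated, the disk's underside is 3 mm below the rim and its flat top 3 mm above.
- neck (a point): On the jar's axis 8 mm below the rim, z up. Outside the neck: four equal right-hand thread pieces 90 degrees apart, each 55 degrees long, out to 60 mm across, falling 4.3 mm per radian clockwise, upper faces 3 to 7 mm and lower faces 6 to 10 mm below the rim, ending in a stop. The yaw tells nothing of where they start.
- disk: Loose sealing disk: steel, 42 mm across, 6 mm thick, with an upright black round knob in the middle, 14 mm across and 20 mm high (26 mm overall, about 60 g). Starts flat on the table, knob up. Origin at the centre of its underside, z up.
- ring: Loose aluminium screw ring: 67 mm outside (24 flats), 18 mm high, 62 mm inside, about 90 g; 3 mm thick top with a 30 mm hole that the knob passes. Four lugs 8 mm long, 3 mm high stand inward at its lower edge (54.4 mm between opposite ones), at its +x, +y, -x, -y. Starts on the table, top up, as it is used. Origin at the centre of its underside, z up.
- ring_top (a point): Centre of the ring's top face, 18 mm above its underside. Put on the jar, the ring may rest with lugs on the threads (underside 3 to 7 mm below the rim); turned clockwise with a few N down, within a quarter turn it drops to lie on the disk (underside 12 mm below the rim). Turned on, up to 70 degrees, it sinks 1 mm more and meets its stop (0.3 Nm or more felt). It stays when let go; may be regrasped.
- soup_can: A bystander: full food tin, 66 mm across, 100 mm high; origin at the centre of its underside.
- flat_can: A bystander: flat food tin, 84 mm across, 40 mm high; origin at the centre of its underside.
- spread_jar: A bystander: closed jar of spread, 72 mm across, 110 mm high; origin at the centre of its underside.
Not all that is in view belongs to the job. Leave any orange look-alike of the disk alone.

How it is judged (in metres and radians):
On the way, in this order (a step that is already met when the one before it is completed fails the run):
1. the disk lies seated in the mouth, released, before the ring comes onto the jar (horizontal distance between disk and mouth below 0.0025 m and z of disk in the frame of mouth between -0.0055 and -0.0018 m and angle between disk's own z axis and vertical below 0.06 rad and distance between ring and mouth above 0.06 m and contact force between disk and the fingers below 0.05 N), for 0.2 s.
2. the ring is screwed on and clamps the disk (horizontal distance between disk and mouth below 0.0025 m and z of disk in the frame of mouth between -0.0055 and -0.0018 m and angle between each of disk, ring's own z axis and vertical below 0.06 rad and horizontal distance between ring and mouth below 0.003 m and z of ring in the frame of mouth between -0.0155 and -0.0103 m and contact force between disk and holder above 8 N and contact force between ring and holder above 6 N), for 0.2 s.
At the end, for the whole second after the job is handed in: Disk level (0.06 rad), within 2.5 mm of the mouth centre, underside 1.8 to 5.5 mm below the rim. Ring level, within 3 mm, underside 10.3 to 15.5 mm below the rim, clamping the disk with over 8 N (threads pull over 6 N), released, at rest. Bystanders moved under 15 mm (all of step 2 and contact force between ring and the fingers below 0.05 N and linear speed of ring below 0.01 m/s and angular speed of ring below 0.1 rad/s and distance of each of soup_can, flat_can, spread_jar from where it was at the start of the episode below 0.015 m); the robot touches nothing.
It fails at once if the disk is pressed on the jar with more than 45 N (rammed, or the ring overtightened) (contact force between disk and holder above 45 N).
It fails at once if the ring is pressed on the jar with more than 80 N (contact force between ring and holder above 80 N).
It fails at once if a bystander is knocked away (over 15 mm) (distance of any of soup_can, flat_can, spread_jar from where it was at the start of the episode above 0.015 m).
It also fails if it takes over 72 s, if anything falls off the work surface, if the arm or the gripper's body presses on something with over 40 N, if the wrist force passes 120 N, or if a joint passes its speed limit or range.

## Working session

There is one attempt and no reset: what is moved stays moved. The work goes in short steps, Python scripts to look and compute and a tool call to move; the robot and the scene stay as the last step left them, time stands still between calls to the robot, and variables do not carry over. Pictures are saved under pics/ and viewed, at most 10 in all, crops included, and the job is handed in when it is done.

Besides the shell and the picture viewer there is one more tool, called by a JSON object that holds its "method" and its "body". drive_tool: Moves the arm, as the interface text tells. Its arguments: {"type":"object","properties":{"motion":{"type":"array","items":{"type":"array","items":{"type":"number"}}},"grip":{"type":"number"}},"required":["motion"]}

```bash
ls; mkdir -p pics; cat > h.py <<'E'
import numpy as np, cv2
from plant import env
def snap(n):
    im,d=env.get_image(n); return im,d
def save(im,f): cv2.imwrite('pics/'+f,im[:,:,::-1])
def world(n,d,mask=None,T=None):
    c=env.camera_info(n);K=np.array(c["K"])
    v,u=np.nonzero((d>0) if mask is None else (mask&(d>0)))
    z=d[v,u]; p=np.c_[(u-K[0,2])/K[0,0]*z,-(v-K[1,2])/K[1,1]*z,-z,np.ones(len(z))]
    M=np.linalg.inv(np.array(c["camera_from_world"])) if T is None else T@np.array(c["mount"])
    return (p@M.T)[:,:3],u,v
E
python3 - <<'E'
from h import *
print({k:np.round(v,3) for k,v in env.sense().items()})
for n in ("top","side"):
    im,d=snap(n); save(im,n+"0.png"); print(n,{k:(np.round(v,3).tolist() if not isinstance(v,str) else v) for k,v in env.camera_info(n).items()})
    for t in ("holder","mouth","disk","ring","ring_top","soup_can","flat_can","spread_jar"):
        print(t,[(round(float(r["p"]),2),np.round(r["at"],3).tolist()) for r in env.mark_of(n,t)])
print(env.camera_info("wrist"))
E
```

```text
pics
{'time_s': np.float64(0.0), 'joints': array([63.654,  8.65 , 82.391, -0.   , 89.027, -7.677]), 'dq': array([-0.03 , -0.123,  0.09 , -0.031,  0.091,  0.017]), 'joint_torque': array([ 1.0000e-03, -7.1303e+01, -5.7088e+01, -0.0000e+00,  9.0000e-03,
       -0.0000e+00]), 'tcp_pos': array([0.184, 0.545, 0.231]), 'orientation': array([-1.79933e+02, -9.00000e-03,  1.61330e+02]), 'contact_force': array([-0.312,  0.117, -0.333]), 'wrist_torque': array([-0.015, -0.014,  0.04 ]), 'finger_force': np.float64(0.0), 'opening': np.float64(0.085)}
top {'K': [[549.838, 0.0, 315.703], [0.0, 549.838, 234.763], [0.0, 0.0, 1.0]], 'camera_from_world': [[-0.027, -0.999, 0.018, -0.031], [0.987, -0.024, 0.162, -0.619], [-0.161, 0.022, 0.987, -1.053], [0.0, 0.0, 0.0, 1.0]]}
holder []
mouth [(0.65, [0.511, 0.012, 0.122])]
disk [(0.84, [0.548, -0.207, -0.001]), (0.74, [0.43, -0.339, -0.0]), (0.6, [0.474, -0.199, -0.003]), (0.52, [0.502, -0.281, -0.001])]
ring [(0.53, [0.511, 0.013, 0.003])]
ring_top [(0.63, [0.515, 0.248, 0.018]), (0.42, [0.768, -0.151, 0.001])]
soup_can [(0.93, [0.74, 0.183, 0.0]), (0.28, 
[... 641 characters left out ...]
[0.744, 0.181, 0.001])]
ring_top [(0.74, [0.519, 0.247, 0.019])]
soup_can [(0.92, [0.744, 0.184, 0.0]), (0.58, [0.76, 0.006, 0.002])]
flat_can [(0.57, [0.758, 0.001, 0.002])]
spread_jar []
{'K': array([[355.00545854,   0.        , 316.68436917],
       [  0.        , 355.00545854, 242.82272001],
       [  0.        ,   0.        ,   1.        ]]), 'mount': array([[ 1.03565459e-04,  9.56596821e-01,  2.91414671e-01,
         7.44333566e-02],
       [ 9.99999867e-01, -2.46501335e-04,  4.53775877e-04,
         3.90681131e-04],
       [ 5.05914667e-04,  2.91414585e-01, -9.56596719e-01,
        -1.42476051e-01],
       [ 0.00000000e+00,  0.00000000e+00,  0.00000000e+00,
         1.00000000e+00]])}
```

View pics/top0.png

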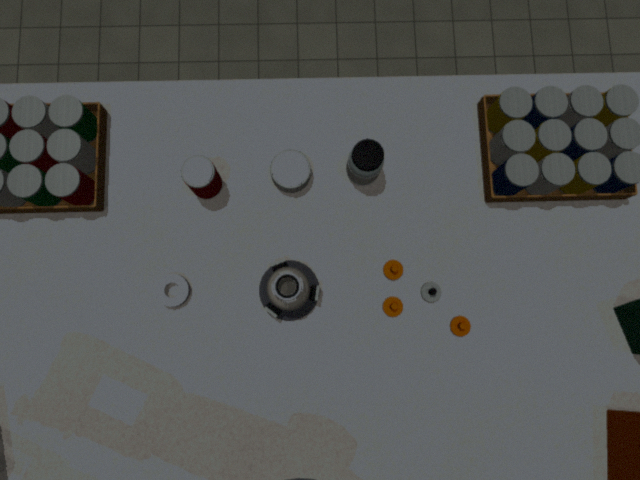

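View pics/side0.png

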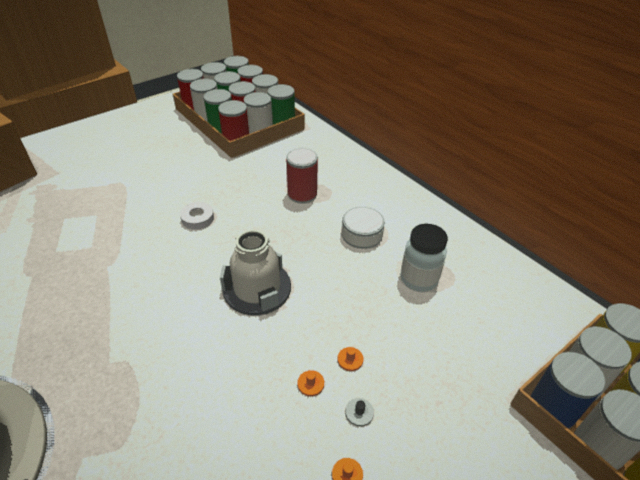

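Top view: the jar is at (288,287), the ring at (177,291) and the steel disk at (431,291). The three orange look-alikes are around the disk. The side view agrees: ring (197,216), disk (360,411). I'll set yaw to 180° and go above the ring for a wrist look.

{"method": "drive_tool", "body": {"motion": [[0,0,0,-6.22],[0,0,0,-6.22],[0,0,0,-6.23],[-1,-1,0.3,0],[-2,-1.8,0.7,0],[-2.1,-1.9,0.7,0],[-2.1,-1.9,0.7,0],[-2.1,-1.9,0.7,0],[-2.1,-1.9,0.7,0],[-2.1,-1.9,0.7,0],[-2.1,-1.9,0.7,0],[-2.1,-1.9,0.7,0]]}}

```text
time_s: 1.9
tcp_pos: [0.3621, 0.3821, 0.1719]
orientation: [-180.0, 0.0, 179.8]
contact_force: [-0.1, 0.5, -1.0]
opening: 0.0852
finger_force: 0.0
```

{"method": "drive_tool", "body": {"motion": [[-2.1,-1.9,0.7,0],[-2.1,-1.9,0.7,0],[-2.1,-1.9,0.7,0],[-2.1,-1.9,0.7,0],[-2.1,-1.9,0.7,0],[-2.1,-1.9,0.7,0],[-2.1,-1.9,0.7,0],[-1.5,-1.3,0.7,0],[-0.5,-0.7,0.4,0],[0,0,0,0],[0,0,0,0]]}}

```text
time_s: 2.82
tcp_pos: [0.5276, 0.2305, 0.1122]
orientation: [-180.0, -0.0, 179.9]
contact_force: [-0.4, -0.3, -0.3]
opening: 0.0854
finger_force: 0.0
```

```bash
cat >> h.py <<'E'
from scipy.spatial.transform import Rotation as Rn
from scipy.optimize import least_squares
def Ttcp():
    s=env.sense(); T=np.eye(4); T[:3,:3]=Rn.from_euler('xyz',s["orientation"],degrees=True).as_matrix(); T[:3,3]=s["tcp_pos"]; return T
def wrist(f=None):
    T=Ttcp(); im,d=snap("wrist")
    if f: save(im,f)
    return T,im,d
def proj(P,T):
    c=env.camera_info("wrist"); M=np.linalg.inv(T@np.array(c["mount"])); K=np.array(c["K"])
    p=P@M[:3,:3].T+M[:3,3]; return np.c_[K[0,0]*p[:,0]/-p[:,2]+K[0,2], -K[1,1]*p[:,1]/-p[:,2]+K[1,2]]
def circ(xy,r=None):
    f=lambda q:np.hypot(xy[:,0]-q[0],xy[:,1]-q[1])-(q[2] if r is None else r)
    return least_squares(f,[*np.median(xy,0),.03],loss='soft_l1',f_scale=.0005).x
def onplane(uv,T,z):  # pixels -> world points on plane z
    c=env.camera_info("wrist"); M=T@np.array(c["mount"]); K=np.array(c["K"])
    r=np.c_[(uv[:,0]-K[0,2])/K[0,0],-(uv[:,1]-K[1,2])/K[1,1],-np.ones(len(uv))]@M[:3,:3].T
    return M[:3,3]+r*((z-M[2,3])/r[:,2])[:,None]
E
python3 - <<'E'
from h import *
T,im,d=wrist("w_ring.png"); np.savez("ring.npz",T=T,im=im,d=d)
P,u,v=world("wrist",d,T=T)
s=(np.hypot(P[:,0]-.518,P[:,1]-.247)<.06)
print(np.histogram(P[s,2],bins=np.arange(-.01,.04,.002)))
t=s&(P[:,2]>.013)&(P[:,2]<.023); print(P[t].mean(0),P[t].min(0),P[t].max(0))
for r in env.mark_of("wrist","ring_top"): print(r["p"],r["at"])
E
```

```text
(array([   0,    0,    0,   55, 8878, 5147,   29,   26,   26,   28,   29,
         24,   92, 3695, 2053,    2,    0,    0,    0,    0,    0,    0,
          0,    0]), array([-0.01 , -0.008, -0.006, -0.004, -0.002,  0.   ,  0.002,  0.004,
        0.006,  0.008,  0.01 ,  0.012,  0.014,  0.016,  0.018,  0.02 ,
        0.022,  0.024,  0.026,  0.028,  0.03 ,  0.032,  0.034,  0.036,
        0.038]))
[0.5165149  0.24896462 0.01771756] [0.48417628 0.21569177 0.01303605] [0.55153099 0.28251364 0.02007235]
```

View pics/w_ring.png

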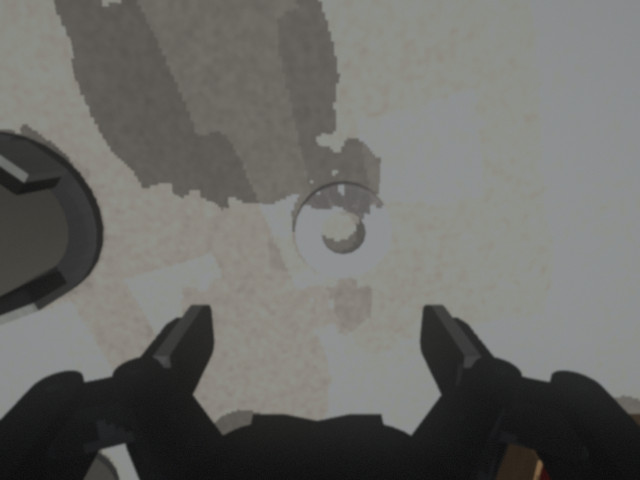

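The wrist view shows the ring at pixel (342,233), clear of the fingers. Next I look at the jar.

```bash
cat >> h.py <<'E'
def disc_fit(d,T,c,R,z0,z1,r):
    """outer circle of the surface with height z0..z1 within R of c"""
    P,u,v=world("wrist",d,T=T); t=(np.hypot(P[:,0]-c[0],P[:,1]-c[1])<R)&(P[:,2]>z0)&(P[:,2]<z1)
    m=np.zeros(d.shape,np.uint8); m[v[t],u[t]]=1
    cs,_=cv2.findContours(m,cv2.RETR_EXTERNAL,cv2.CHAIN_APPROX_NONE); k=max(cs,key=cv2.contourArea)[:,0,:]
    z=np.median(P[t,2]); xy=onplane(k.astype(float),T,z)[:,:2]
    return circ(xy,r),circ(xy),z,len(xy)
E
python3 - <<'E'
from h import *
f=np.load("ring.npz"); print(disc_fit(f["d"],f["T"],(.518,.249),.06,.013,.023,.0335))
E
```

```text
(array([0.51761491, 0.24893041, 0.03      ]), array([0.51761616, 0.24893252, 0.03341976]), np.float64(0.017762597321706514), 270)
```

{"method": "drive_tool", "body": {"motion": [[0,0,-2.5,0],[0.1,-1,-3,0],[0.1,-2.2,-3,0],[0.1,-2.5,-2.5,0],[0.1,-2.5,0,0],[0.1,-2.5,0,0],[0.1,-2.5,0,0],[0.1,-2.5,0,0],[0.1,-2.5,0,0],[0.4,-2.5,0,0],[0.5,-1.1,0,0],[0,0,0,0]]}}

```text
time_s: 3.92
tcp_pos: [0.5102, 0.0119, 0.2228]
orientation: [-180.0, 0.0, 179.9]
contact_force: [-0.5, -0.0, -0.5]
opening: 0.0851
finger_force: 0.0
```

```bash
python3 - <<'E'
from h import *
T,im,d=wrist("w_jar.png"); np.savez("jar.npz",T=T,im=im,d=d); print(T[:3,3])
P,u,v=world("wrist",d,T=T)
s=(np.hypot(P[:,0]-.511,P[:,1]-.012)<.04)
print(np.histogram(P[s,2],bins=np.arange(.1,.14,.002)))
print(disc_fit(d,T,(.511,.012),.045,.1195,.13,.026))
for r in env.mark_of("wrist","mouth"): print(r["p"],r["at"])
cv2.imwrite('pics/w_jarc.png',cv2.resize(im[120:360,200:480,::-1],None,fx=2,fy=2))
E
```

```text
[0.51023762 0.0118567  0.22283788]
(array([  45,   44,   64,   52,   48,   61,   76,  319,  567, 1129,  864,
        353,    0,    0,    0,    0,    0,    0,    0,    0]), array([0.1  , 0.102, 0.104, 0.106, 0.108, 0.11 , 0.112, 0.114, 0.116,
       0.118, 0.12 , 0.122, 0.124, 0.126, 0.128, 0.13 , 0.132, 0.134,
       0.136, 0.138, 0.14 ]))
(array([0.51200762, 0.01175828, 0.03      ]), array([0.51199885, 0.0117613 , 0.02582816]), np.float64(0.12157941658286972), 200)
0.83 [0.5128, 0.0116, 0.1218]
```

View pics/w_jarc.png

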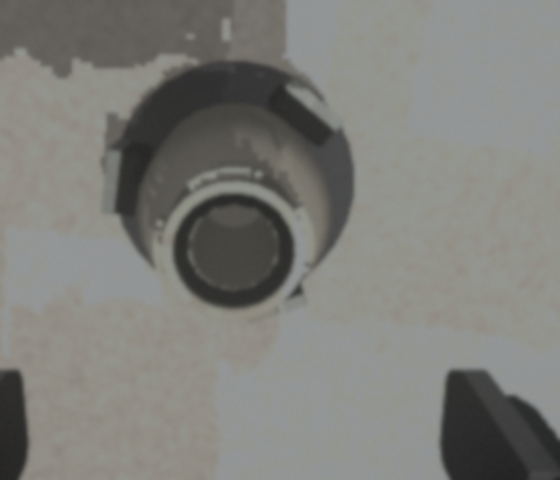

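The jar's mouth is at crop pixel (234,250) and nothing hides it. The rim fit gives (0.5120, 0.0118), r 25.8 mm, z 0.1216, which matches the given sizes. Next is the disk.

{"method": "drive_tool", "body": {"motion": [[0,-1,0,0],[0.1,-2.5,0,0],[0.1,-3,0,0],[0.1,-3,0,0],[0.1,-3,0.6,0],[0.1,-3,1.6,0],[0.1,-3,1.8,0],[0.1,-3,1.8,0],[0.1,-3,1.8,0],[0,-2.5,1.8,0],[0,-1.8,1.5,0],[0,-0.5,0.8,0]]}}

```text
time_s: 5.02
tcp_pos: [0.5027, -0.2818, 0.1031]
orientation: [180.0, -0.1, 180.0]
contact_force: [0.1, 0.3, 0.7]
opening: 0.0853
finger_force: 0.0
```

{"method": "drive_tool", "body": {"motion": [[0,0,0,0],[0,0,0,0]]}}

```text
time_s: 5.18
tcp_pos: [0.5033, -0.2794, 0.1054]
orientation: [180.0, -0.0, -180.0]
contact_force: [1.0, -0.4, 0.7]
opening: 0.0853
finger_force: 0.0
```

```bash
python3 - <<'E'
from h import *
T,im,d=wrist("w_disk.png"); np.savez("disk.npz",T=T,im=im,d=d); print(T[:3,3])
print("disk",disc_fit(d,T,(.502,-.281),.03,.003,.04,.021))
print("knob",disc_fit(d,T,(.502,-.281),.03,.0235,.04,.007))
for r in env.mark_of("wrist","disk"): print(r["p"],r["at"])
E
```

```text
[ 0.50334127 -0.27943282  0.10542477]
disk (array([ 0.50077608, -0.2807988 ,  0.03      ]), array([ 0.50076218, -0.28079668,  0.02048575]), np.float64(0.005895438209061424), 162)
knob (array([ 0.50066392, -0.28081814,  0.03      ]), array([ 0.50066118, -0.28082389,  0.00665273]), np.float64(0.025660389803681197), 58)
0.96 [0.4755, -0.1991, 0.0032]
0.9 [0.4971, -0.2789, -0.0007]
0.56 [0.5478, -0.2036, 0.0026]
```

View pics/w_disk.png

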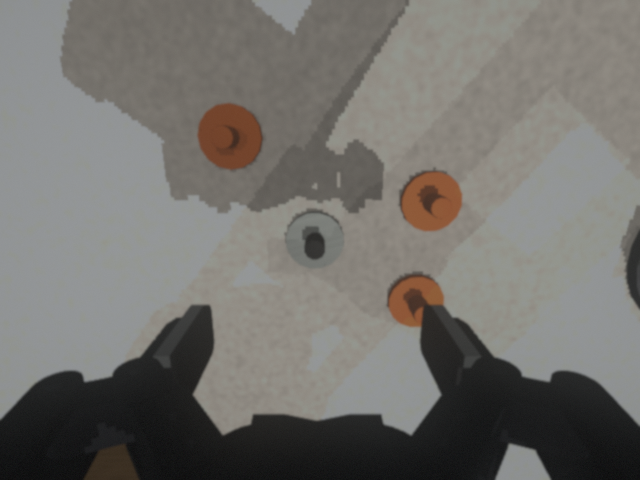

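The steel disk is at pixel (314,240) with its knob up, and the orange ones are clear of the fingers. I descend to its knob with the fingers half closed.

{"method": "drive_tool", "body": {"motion": [[0.26,-0.14,0.5,0],[0,0,1.2,0],[0,0,1.2,0],[0,0,1.2,0],[0,0,1.2,0],[0,0,1.0,0],[0,0,0.8,0],[0,0,0.6,0],[0,0,0.5,0],[0,0,0.5,0],[0,0,0.4,0],[0,0,0,0]], "grip": 0.45}}

```text
time_s: 6.28
tcp_pos: [0.5003, -0.2816, 0.0137]
orientation: [180.0, -0.0, -180.0]
contact_force: [0.4, 0.4, -0.2]
opening: 0.0472
finger_force: 0.0
```

{"method": "drive_tool", "body": {"motion": [[0,0,0,0],[0,0,0,0]]}}

```text
time_s: 6.45
tcp_pos: [0.5007, -0.2818, 0.0147]
orientation: [-180.0, 0.0, -180.0]
contact_force: [-0.0, -0.6, -0.2]
opening: 0.0471
finger_force: 0.0
```

{"method": "drive_tool", "body": {"motion": [[0,0.1,0.3,0],[0,0,0,0],[0,0,0,0]]}}

```text
time_s: 6.7
tcp_pos: [0.5004, -0.2806, 0.0113]
orientation: [-180.0, -0.0, -180.0]
contact_force: [-0.0, -0.5, -0.6]
opening: 0.0469
finger_force: 0.0
```

{"method": "drive_tool", "body": {"motion": [[0,0,0,0],[0,0,0,0],[0,0,0,0],[0,0,0,0],[0,0,0,0],[0,0,0,0],[0,0,0,0],[0,0,0,0]], "grip": 1}}

```text
time_s: 7.37
tcp_pos: [0.5006, -0.2807, 0.0116]
orientation: [-180.0, 0.0, -180.0]
contact_force: [-1.5, 1.3, 5.4]
opening: 0.0114
finger_force: 58.6
```

{"method": "drive_tool", "body": {"motion": [[0,0,-0.5,0],[0,0,-1.5,0],[0,0,-2.2,0],[0,0,-2.5,0],[0,0,-2.5,0],[0,0,-2.5,0],[0,0.8,-2.2,0],[-0.1,1.8,-1.3,0],[-0.1,2.4,-0.6,0],[-0.1,2.7,0,0],[-0.1,2.7,0,0],[-0.1,2.7,0,0]]}}

```text
time_s: 8.37
tcp_pos: [0.5052, -0.1485, 0.1696]
orientation: [-180.0, 0.0, 180.0]
contact_force: [-0.2, -0.2, 0.5]
opening: 0.011
finger_force: 58.6
```

{"method": "drive_tool", "body": {"motion": [[-0.1,2.7,0,0],[-0.1,2.7,0,0],[-0.1,2.7,0,0],[-0.1,2.7,0,0],[-0.1,2.5,0,0],[-0.1,1.7,0,0],[-0.03,1,0,0],[0,0,0,0],[0,0,0,0],[0,0,0,0],[0,0,0,0]]}}

```text
time_s: 9.28
tcp_pos: [0.5118, 0.0094, 0.1693]
orientation: [-180.0, -0.0, 179.9]
contact_force: [1.0, 0.1, -0.8]
opening: 0.0112
finger_force: 58.6
```

```bash
python3 - <<'E'
from h import *
T,im,d=wrist(); np.savez("hold.npz",T=T,im=im,d=d); print(T[:3,3])
P,u,v=world("wrist",d,T=T); t=T[:3,3]
s=(np.hypot(P[:,0]-t[0],P[:,1]-t[1])<.035)&(P[:,2]>.12)
print(np.histogram(P[s,2]-t[2],bins=np.arange(-.03,.03,.002)))
cv2.imwrite('pics/hold.png',cv2.resize(im[200:440,180:460,::-1],None,fx=2,fy=2))
E
```

```text
[0.51180649 0.00939582 0.16928901]
(array([   0,    0,    0,    0,    0,    0,    0,    0,    5,   76,  116,
       1012, 1317,   52,   47,   57,   72,  122,  173,  189,  230,  522,
        572,  158,  192,  192,  214,  222,  205]), array([-3.00000000e-02, -2.80000000e-02, -2.60000000e-02, -2.40000000e-02,
       -2.20000000e-02, -2.00000000e-02, -1.80000000e-02, -1.60000000e-02,
       -1.40000000e-02, -1.20000000e-02, -1.00000000e-02, -8.00000000e-03,
       -6.00000000e-03, -4.00000000e-03, -2.00000000e-03,  2.77555756e-17,
        2.00000000e-03,  4.00000000e-03,  6.00000000e-03,  8.00000000e-03,
        1.00000000e-02,  1.20000000e-02,  1.40000000e-02,  1.60000000e-02,
        1.80000000e-02,  2.00000000e-02,  2.20000000e-02,  2.40000000e-02,
        2.60000000e-02,  2.80000000e-02]))
```

View pics/hold.png

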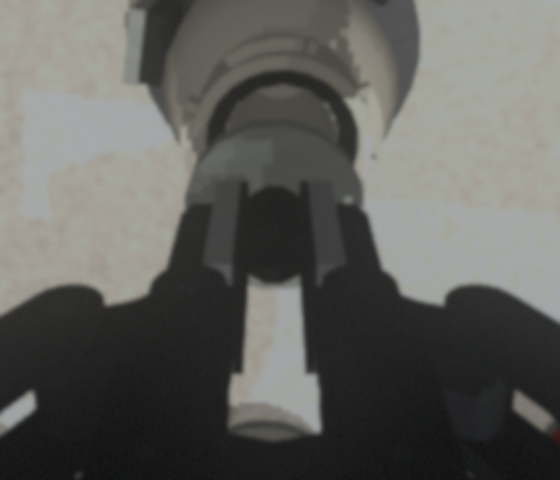

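The disk is level in the fingers at crop pixel (273,165), with the mouth just beyond it at (283,110). I fit the disk's tilt and centre in the hand.

```bash
python3 - <<'E'
from h import *
f=np.load("hold.npz");T,d=f["T"],f["d"];t=T[:3,3]
P,u,v=world("wrist",d,T=T)
s=(np.hypot(P[:,0]-t[0],P[:,1]-t[1])<.028)&(np.abs(P[:,2]-t[2]+.006)<.0022)
A=np.c_[P[s,:2]-t[:2],np.ones(s.sum())]; c,*_=np.linalg.lstsq(A,P[s,2]-t[2],rcond=None); print("plane",c)
m=np.zeros(d.shape,np.uint8); m[v[s],u[s]]=1
cs,_=cv2.findContours(m,cv2.RETR_EXTERNAL,cv2.CHAIN_APPROX_NONE); k=max(cs,key=cv2.contourArea)[:,0,:]
xy=onplane(k.astype(float),T,t[2]-.0058)[:,:2]-t[:2]
r=np.hypot(*xy.T); a=xy[(r>.018)]
print(a.min(0),a.max(0),len(a))
for lo in (-.02,-.005,0,.005):
    b=a[a[:,0]>lo]; print(lo,circ(b,.0205)[:2],circ(b),len(b))
E
```

```text
plane [ 0.00364636 -0.00127192 -0.00588183]
[-0.0207357  -0.02027467] [0.00031776 0.02073541] 140
-0.02 [8.13807098e-05 2.13402727e-04] [-0.00036569  0.00021487  0.02017311] 120
-0.005 [0.00160848 0.00012671] [-0.00075784  0.00012458  0.02014065] 31
0 [0.00030529 0.00023037] [0.00030529 0.00023037 0.02050505] 2
  return _methods._mean(a, axis=axis, dtype=dtype,
  ret = um.true_divide(
Traceback (most recent call last):
  File "h.py", line 25, in circ
    return least_squares(f,[*np.median(xy,0),.03],loss='soft_l1',f_scale=.0005).x
           ~~~~~~~~~~~~~^^^^^^^^^^^^^^^^^^^^^^^^^^^^^^^^^^^^^^^^^^^^^^^^^^^^^^^
ValueError: Initial guess is outside of provided bounds
```

{"method": "drive_tool", "body": {"motion": [[0,0.23,0.3,0],[0,0,0.6,0],[0,0,0.6,0],[0,0,0.6,0],[0,0,0.5,0],[0,0,0.3,0],[0,0,0,0],[0,0,0,0],[0,0,0,0]]}}

```text
time_s: 10.08
tcp_pos: [0.5119, 0.0126, 0.1405]
orientation: [-180.0, 0.0, -180.0]
contact_force: [-0.6, -0.2, -0.8]
opening: 0.0112
finger_force: 58.6
```

{"method": "drive_tool", "body": {"motion": [[0,-0.08,0.3,0],[0,0,0,0],[0,0,0,0],[0,0,0,0]]}}

```text
time_s: 10.42
tcp_pos: [0.5118, 0.0118, 0.1374]
orientation: [-180.0, 0.0, -180.0]
contact_force: [-0.3, -0.0, -0.5]
opening: 0.011
finger_force: 58.6
```

{"method": "drive_tool", "body": {"motion": [[0,0,0,0],[0,0,0,0]]}}

```text
time_s: 10.58
tcp_pos: [0.5118, 0.0118, 0.1373]
orientation: [-180.0, -0.0, -180.0]
contact_force: [0.3, 0.7, -0.6]
opening: 0.0109
finger_force: 58.6
```

{"method": "drive_tool", "body": {"motion": [[0,0,0.1,0],[0,0,0.1,0],[0,0,0.1,0],[0,0,0.05,0],[0,0,0,0],[0,0,0,0]]}}

```text
time_s: 11.08
tcp_pos: [0.5117, 0.0118, 0.1338]
orientation: [-180.0, -0.0, -180.0]
contact_force: [0.3, -0.7, -0.8]
opening: 0.0109
finger_force: 58.6
```

{"method": "drive_tool", "body": {"motion": [[0,0,0.05,0],[0,0,0.05,0],[0,0,0,0],[0,0,0,0]]}}

```text
time_s: 11.42
tcp_pos: [0.5118, 0.0119, 0.1328]
orientation: [-180.0, -0.0, -180.0]
contact_force: [1.0, -0.2, -0.8]
opening: 0.0113
finger_force: 58.6
```

{"method": "drive_tool", "body": {"motion": [[0,0,0.05,0],[0,0,0.05,0],[0,0,0,0],[0,0,0,0]]}}

```text
time_s: 11.75
tcp_pos: [0.5117, 0.0118, 0.1318]
orientation: [-180.0, -0.0, -180.0]
contact_force: [0.6, -0.5, -1.3]
opening: 0.0111
finger_force: 58.6
```

{"method": "drive_tool", "body": {"motion": [[0,0,0.05,0],[0,0,0,0],[0,0,0,0]]}}

```text
time_s: 12.0
tcp_pos: [0.5118, 0.0118, 0.1313]
orientation: [-180.0, -0.0, -180.0]
contact_force: [-0.3, -0.8, -0.9]
opening: 0.0106
finger_force: 58.6
```

No contact with the underside about 2.5 mm below the rim, so the disk is in the recess. I release it and rise.

{"method": "drive_tool", "body": {"motion": [[0,0,0,0],[0,0,0,0],[0,0,0,0],[0,0,0,0],[0,0,0,0],[0,0,-0.5,0],[0,0,-1.2,0],[0,0,-1.5,0],[0,0,-1.8,0],[0,0,-2,0],[0,0,-1.5,0],[0,0,-0.6,0]], "grip": 0.5}}

```text
time_s: 13.0
tcp_pos: [0.5124, 0.0118, 0.2256]
orientation: [-180.0, 0.2, -180.0]
contact_force: [0.4, 0.9, -0.3]
opening: 0.0426
finger_force: 0.0
```

{"method": "drive_tool", "body": {"motion": [[0,0,0,0],[0,0,0,0],[0,0,0,0]], "grip": 0}}

```text
time_s: 13.25
tcp_pos: [0.5114, 0.0119, 0.2214]
orientation: [180.0, -0.1, -180.0]
contact_force: [-0.1, -0.1, -0.7]
opening: 0.0768
finger_force: 0.0
```

```bash
python3 - <<'E'
from h import *
T,im,d=wrist(); print(T[:3,3])
P,u,v=world("wrist",d,T=T)
s=(np.hypot(P[:,0]-.512,P[:,1]-.0118)<.0195)&(abs(P[:,2]-.125)<.003)
A=np.c_[P[s,:2]-[.512,.0118],np.ones(s.sum())]; print(s.sum(),np.linalg.lstsq(A,P[s,2],rcond=None)[0])
print("disk",disc_fit(d,T,(.512,.0118),.0222,.1232,.16,.021))
print("knob",disc_fit(d,T,(.512,.0118),.02,.142,.16,.007))
cv2.imwrite('pics/seat.png',cv2.resize(im[120:360,200:480,::-1],None,fx=2,fy=2))
E
```

```text
[0.51143769 0.01185695 0.22141831]
1826 [-0.00237832 -0.00053668  0.12464755]
disk (array([0.51215736, 0.01198759, 0.03      ]), array([0.51216249, 0.01201674, 0.02039051]), np.float64(0.12482629712973678), 162)
knob (array([0.51192203, 0.01200028, 0.03      ]), array([0.5119189 , 0.0120161 , 0.00658407]), np.float64(0.14455508797563418), 61)
```

View pics/seat.png

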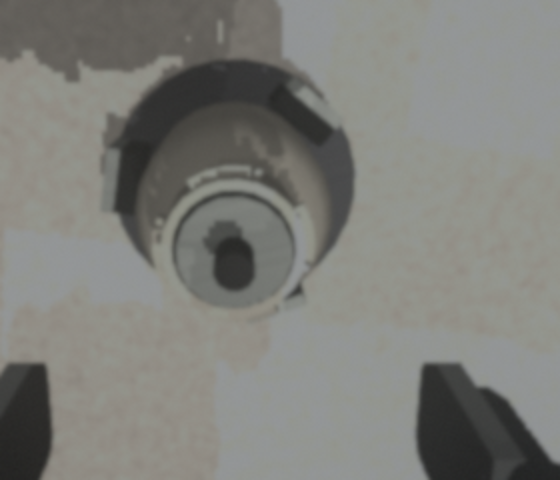

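The disk is seated, level and centred: top 0.1248, offset 0.2 mm, knob at crop pixel (234,265). Next, the ring.

{"method": "drive_tool", "body": {"motion": [[0,1,0,0],[0,2,0,0],[-0.1,2.5,0,0],[-0.1,2.6,0,0],[-0.1,2.6,0.6,0],[-0.1,2.6,1.4,0],[-0.1,2.6,1.8,0],[-0.12,2.6,2,0],[0,2.4,2,0],[0,1.8,2,0],[0,1,1.4,0],[0,0,0.8,0]]}}

```text
time_s: 14.3
tcp_pos: [0.5165, 0.2509, 0.0997]
orientation: [-180.0, -0.2, -179.9]
contact_force: [-0.2, 0.1, 0.7]
opening: 0.0856
finger_force: 0.0
```

{"method": "drive_tool", "body": {"motion": [[0,0,0,0],[0,0,0,0],[0,0,0,0]]}}

```text
time_s: 14.55
tcp_pos: [0.5184, 0.2484, 0.1032]
orientation: [180.0, 0.1, 180.0]
contact_force: [0.2, 0.9, 0.7]
opening: 0.0856
finger_force: 0.0
```

```bash
python3 - <<'E'
from h import *
T,im,d=wrist(); print(T[:3,3])
print(disc_fit(d,T,(.5176,.2489),.06,.013,.023,.0335))
P,u,v=world("wrist",d,T=T); q=(P-T[:3,3])@T[:3,:3]
s=(abs(q[:,0])<.02)&(abs(q[:,1])<.07)&(q[:,2]>-.06)&(q[:,2]<.02)
for sg in (-1,1):
    k=s&(q[:,1]*sg>.02); a=q[k]; print(sg,k.sum(),np.percentile(a[:,2],[90,98,99.5]),abs(a[:,1]).min(),a[:,0].min(),a[:,0].max())
E
```

```text
[0.51836121 0.24835396 0.10323165]
(array([0.51751061, 0.24893095, 0.03      ]), array([0.51751093, 0.24893159, 0.03344723]), np.float64(0.01771118420419833), 275)
-1 4659 [-0.0217227  -0.01585683 -0.01398659] 0.04093014517667295 -0.01157804521751672 0.014243667029809691
1 4672 [-0.02175699 -0.01574442 -0.01398554] 0.041278141095275514 -0.011196013845721815 0.014578965326593332
```

{"method": "drive_tool", "body": {"motion": [[0.09,0.06,0.5,0],[0,0,1.2,0],[0,0,1.4,0],[0,0,1.4,0],[0,0,1.4,0],[0,0,1.2,0],[0,0,1,0],[0,0,0.8,0],[0,0,0.6,0],[0,0,0.4,0],[0,0,0,0],[0,0,0,0]]}}

```text
time_s: 15.6
tcp_pos: [0.5172, 0.2495, 0.0035]
orientation: [-180.0, 0.0, -180.0]
contact_force: [0.2, -0.4, 0.0]
opening: 0.0856
finger_force: 0.0
```

{"method": "drive_tool", "body": {"motion": [[-0.03,-0.06,0.3,0],[0,0,0.3,0],[0,0,0,0],[0,0,0,0]]}}

```text
time_s: 15.93
tcp_pos: [0.5173, 0.2488, -0.0028]
orientation: [-180.0, -0.0, -180.0]
contact_force: [0.3, 0.6, -0.1]
opening: 0.0853
finger_force: 0.0
```

{"method": "drive_tool", "body": {"motion": [[0,0,0,0],[0,0,0,0],[0,0,0,0],[0,0,0,0],[0,0,0,0],[0,0,0,0]], "grip": 1}}

```text
time_s: 16.43
tcp_pos: [0.5175, 0.2489, -0.0019]
orientation: [-180.0, 0.0, -180.0]
contact_force: [-4.8, -2.5, 10.2]
opening: 0.0654
finger_force: 65.1
```

{"method": "drive_tool", "body": {"motion": [[0,0,-0.3,0],[0,0,-1.2,0],[0,0,-2,0],[0,0,-2.4,0],[0,0,-2.6,0],[0,0,-2.6,0],[0,0,-2.5,0],[0,-0.6,-2.2,0],[0,-1.4,-1.3,0],[0.1,-2,-0.6,0],[0.1,-2.4,0,0],[0.1,-2.5,0,0]]}}

```text
time_s: 17.43
tcp_pos: [0.5141, 0.1585, 0.1749]
orientation: [-180.0, 0.0, -180.0]
contact_force: [0.2, -0.4, -1.3]
opening: 0.065
finger_force: 66.6
```

{"method": "drive_tool", "body": {"motion": [[0.1,-2.5,0,0],[0.1,-2.5,0,0],[0,-2.5,0,0],[0,-2.5,0,0],[0,-2.2,0,0],[0,-1.5,0,0],[0,-0.8,0,0],[0,-0.2,0,0],[0,0,0,0],[0,0,0,0],[0,0,0,0],[0,0,0,0]]}}

```text
time_s: 18.43
tcp_pos: [0.5124, 0.0135, 0.1743]
orientation: [-180.0, -0.0, -179.9]
contact_force: [0.1, 0.2, -0.6]
opening: 0.0648
finger_force: 66.6
```

```bash
python3 - <<'E'
from h import *
T,im,d=wrist(); np.savez("holdr.npz",T=T,im=im,d=d); t=T[:3,3]; print(t)
P,u,v=world("wrist",d,T=T); q=P-t
s=(np.hypot(q[:,0],q[:,1])<.04)&(q[:,2]>.0)&(q[:,2]<.03)
print(np.histogram(q[s,2],bins=np.arange(0,.03,.002))[0])
s=(np.hypot(q[:,0],q[:,1])<.03)&(abs(q[:,2]-.02)<.003)
print(s.sum(),np.linalg.lstsq(np.c_[q[s,:2],np.ones(s.sum())],q[s,2],rcond=None)[0])
m=np.zeros(d.shape,np.uint8); s=(np.hypot(q[:,0],q[:,1])<.04)&(abs(q[:,2]-.02)<.003); m[v[s],u[s]]=1
cs,_=cv2.findContours(m,cv2.RETR_CCOMP,cv2.CHAIN_APPROX_NONE)
k=np.concatenate(cs)[:,0,:].astype(float); z=np.median(q[s,2]); xy=onplane(k,T,t[2]+z)[:,:2]-t[:2]; r=np.hypot(*xy.T)
a=xy[(r>.03)&(xy[:,0]<-.016)]; b=xy[(r<.018)]
print(z,"outer",circ(a),circ(a,.0333)[:2],len(a),"hole",circ(b),len(b))
cv2.imwrite('pics/holdr.png',cv2.resize(im[180:420,180:460,::-1],None,fx=2,fy=2))
E
```

```text
[0.512357   0.01354043 0.17430219]
[   32   160   169   178   186   260   275   279   494 12756  4048   223
   246   238]
12525 [-0.00210568  0.00014399  0.01957774]
0.01959305412712925 outer [-0.00110157  0.00016818  0.03247133] [-0.00013352  0.00015633] 202 hole [-0.00019097  0.00022419  0.01469203] 244
```

View pics/holdr.png

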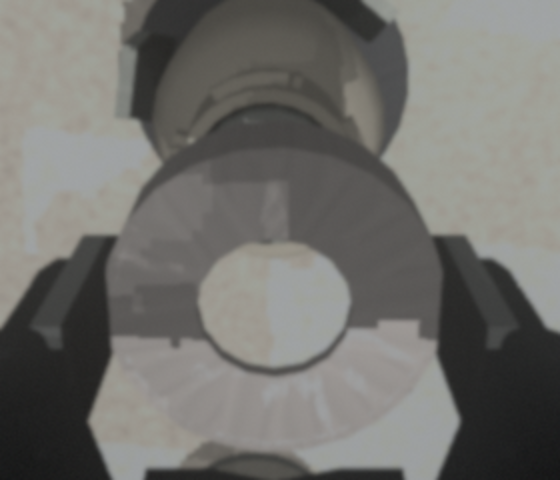

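The ring is held level and centred at crop pixel (272,305). I lower it to just above the rim.

{"method": "drive_tool", "body": {"motion": [[0.02,-0.18,0.3,0],[0,0,0.7,0],[0,0,0.8,0],[0,0,0.8,0],[0,0,0.8,0],[0,0,0.7,0],[0,0,0.5,0],[0,0,0.4,0],[0,0,0,0],[0,0,0,0],[0,0,0,0],[0,0,0,0]]}}

```text
time_s: 19.48
tcp_pos: [0.5124, 0.011, 0.1247]
orientation: [-180.0, 0.0, -180.0]
contact_force: [0.2, 0.4, 0.2]
opening: 0.0652
finger_force: 66.6
```

{"method": "drive_tool", "body": {"motion": [[0.02,0.07,0.2,0],[0,0,0.2,0],[0,0,0.1,0],[0,0,0,0],[0,0,0,0]]}}

```text
time_s: 19.9
tcp_pos: [0.5119, 0.0118, 0.1192]
orientation: [-180.0, -0.0, -180.0]
contact_force: [-0.6, 0.1, -0.5]
opening: 0.0651
finger_force: 66.6
```

{"method": "drive_tool", "body": {"motion": [[0,0,0.1,0],[0,0,0,0],[0,0,0,0]]}}

```text
time_s: 20.15
tcp_pos: [0.512, 0.0117, 0.1183]
orientation: [-180.0, -0.0, -180.0]
contact_force: [-0.1, -0.3, -0.9]
opening: 0.0649
finger_force: 66.6
```

{"method": "drive_tool", "body": {"motion": [[-0.02,0,0.1,0],[0,0,0,0],[0,0,0.1,0],[0,0,0,0]]}}

```text
time_s: 20.48
tcp_pos: [0.5121, 0.0117, 0.1161]
orientation: [-180.0, -0.0, -180.0]
contact_force: [-0.5, -0.2, 0.1]
opening: 0.0651
finger_force: 66.6
```

{"method": "drive_tool", "body": {"motion": [[0,0,0.1,0],[0,0,0,0],[0,0,0,0]]}}

```text
time_s: 20.73
tcp_pos: [0.5121, 0.0117, 0.1152]
orientation: [-180.0, -0.0, -180.0]
contact_force: [0.1, 0.3, -0.3]
opening: 0.0649
finger_force: 66.6
```

{"method": "drive_tool", "body": {"motion": [[0,0,0.1,0],[0,0,0,0],[0,0,0,0]]}}

```text
time_s: 20.98
tcp_pos: [0.5121, 0.0117, 0.1142]
orientation: [-180.0, -0.0, -180.0]
contact_force: [-1.1, -0.4, -1.6]
opening: 0.0646
finger_force: 66.6
```

{"method": "drive_tool", "body": {"motion": [[0,0,0.05,0],[0,0,0,0],[0,0,0.05,0],[0,0,0,0]]}}

```text
time_s: 21.32
tcp_pos: [0.5121, 0.0117, 0.1132]
orientation: [-180.0, -0.0, -180.0]
contact_force: [-1.0, -0.3, -1.8]
opening: 0.065
finger_force: 66.6
```

{"method": "drive_tool", "body": {"motion": [[0,0,0.05,0],[0,0,0,0],[0,0,0,0]]}}

```text
time_s: 21.57
tcp_pos: [0.5121, 0.0117, 0.1128]
orientation: [-180.0, -0.0, -180.0]
contact_force: [0.0, -0.6, -0.5]
opening: 0.0648
finger_force: 66.6
```

{"method": "drive_tool", "body": {"motion": [[0,0,0.05,0],[0,0,0.05,0],[0,0,0,0],[0,0,0,0]]}}

```text
time_s: 21.9
tcp_pos: [0.5123, 0.0117, 0.1123]
orientation: [-180.0, 0.0, -180.0]
contact_force: [-2.2, -0.1, 6.4]
opening: 0.0649
finger_force: 67.6
```

{"method": "drive_tool", "body": {"motion": [[0,0,0.05,0],[0,0,0.05,0],[0,0,0,0],[0,0,0,0]]}}

```text
time_s: 22.23
tcp_pos: [0.5125, 0.0117, 0.1122]
orientation: [-180.0, 0.1, -180.0]
contact_force: [-7.3, 1.3, 18.5]
opening: 0.0652
finger_force: 68.7
```

{"method": "drive_tool", "body": {"motion": [[0,0,0.05,0],[0,0,0.05,0],[0,0,0,0],[0,0,0,0]]}}

```text
time_s: 22.57
tcp_pos: [0.5126, 0.0117, 0.1119]
orientation: [-180.0, 0.1, -180.0]
contact_force: [-13.0, 1.7, 29.6]
opening: 0.0649
finger_force: 69.9
```

Contact (lugs on the threads). I ease back to a few N, then turn clockwise.

{"method": "drive_tool", "body": {"motion": [[0,0,-0.1,0],[0,0,-0.08,0],[0,0,0,0],[0,0,0,0]]}}

```text
time_s: 22.9
tcp_pos: [0.5124, 0.0117, 0.1123]
orientation: [-180.0, 0.0, -180.0]
contact_force: [-4.4, -0.0, 10.8]
opening: 0.0649
finger_force: 67.8
```

{"method": "drive_tool", "body": {"motion": [[0,0,0,2],[0,0,0,2],[0,0,0,2],[0,0,0,2],[0,0,0,0]]}}

```text
time_s: 23.32
tcp_pos: [0.5124, 0.0117, 0.1118]
orientation: [-180.0, 0.0, 171.9]
contact_force: [1.0, 0.0, 3.9]
opening: 0.0648
finger_force: 67.1
```

{"method": "drive_tool", "body": {"motion": [[0,0,0.04,3],[0,0,0.03,3],[0,0,0.03,3],[0,0,0.03,3],[0,0,0,0]]}}

```text
time_s: 23.73
tcp_pos: [0.5121, 0.0117, 0.1101]
orientation: [-180.0, -0.0, 159.9]
contact_force: [-0.5, 0.9, -0.4]
opening: 0.0647
finger_force: 66.6
```

```bash
python3 -c "
from h import *
print(env.sense()['wrist_torque'],env.sense()['contact_force'])"
```

```text
[ 0.02286531  0.02617751 -0.01894196] [-0.48046125  0.94717639 -0.38112149]
```

It dropped off the thread ends. I lower it onto the disk.

{"method": "drive_tool", "body": {"motion": [[0,0,0.05,0],[0,0,0.05,0],[0,0,0,0],[0,0,0,0]]}}

```text
time_s: 24.07
tcp_pos: [0.5121, 0.0117, 0.1092]
orientation: [-180.0, -0.0, 160.1]
contact_force: [0.5, -0.4, -0.7]
opening: 0.0652
finger_force: 66.6
```

{"method": "drive_tool", "body": {"motion": [[0,0,0.05,0],[0,0,0.03,0],[0,0,0,0],[0,0,0,0]]}}

```text
time_s: 24.4
tcp_pos: [0.5122, 0.0117, 0.1085]
orientation: [-180.0, -0.0, 160.0]
contact_force: [-0.3, 0.8, -1.1]
opening: 0.0647
finger_force: 66.6
```

{"method": "drive_tool", "body": {"motion": [[0,0,0.04,0],[0,0,0,0],[0,0,0,0]]}}

```text
time_s: 24.65
tcp_pos: [0.5122, 0.0117, 0.1081]
orientation: [-180.0, 0.0, 160.0]
contact_force: [0.2, 0.2, -1.3]
opening: 0.0652
finger_force: 66.6
```

{"method": "drive_tool", "body": {"motion": [[0,0,0.04,0],[0,0,0,0],[0,0,0,0]]}}

```text
time_s: 24.9
tcp_pos: [0.5122, 0.0117, 0.1078]
orientation: [-180.0, 0.0, 160.0]
contact_force: [-1.0, 0.1, 2.9]
opening: 0.0651
finger_force: 67.0
```

{"method": "drive_tool", "body": {"motion": [[0,0,0,3],[0,0,0,3],[0,0,0,3],[0,0,0,3],[0,0,0,3],[0,0,0,3],[0,0,0,0]]}}

```text
time_s: 25.48
tcp_pos: [0.5123, 0.0117, 0.1078]
orientation: [180.0, 0.0, 141.8]
contact_force: [0.8, 0.2, 2.3]
opening: 0.0646
finger_force: 66.9
```

```bash
python3 -c "
from h import *
print(env.sense()['wrist_torque'],env.sense()['contact_force'])"
```

```text
[-0.00426205 -0.00716608  0.00454455] [0.76574551 0.23678625 2.33550246]
```

{"method": "drive_tool", "body": {"motion": [[0,0,0,3],[0,0,0,3],[0,0,0,3],[0,0,0,3],[0,0,0,0]]}}

```text
time_s: 25.9
tcp_pos: [0.5123, 0.0117, 0.1079]
orientation: [180.0, 0.0, 129.9]
contact_force: [-0.3, 0.5, 2.7]
opening: 0.065
finger_force: 67.0
```

```bash
python3 -c "
from h import *
print(env.sense()['wrist_torque'],env.sense()['contact_force'])"
```

```text
[-0.01016996 -0.01019891 -0.0736117 ] [-0.28571197  0.51851205  2.70727992]
```

{"method": "drive_tool", "body": {"motion": [[0,0,0,2],[0,0,0,2],[0,0,0,2],[0,0,0,2],[0,0,0,0]]}}

```text
time_s: 26.32
tcp_pos: [0.5123, 0.0117, 0.1078]
orientation: [180.0, 0.0, 122.1]
contact_force: [-0.1, -0.3, 2.8]
opening: 0.0649
finger_force: 67.0
```

```bash
python3 -c "
from h import *
print(env.sense()['wrist_torque'],env.sense()['contact_force'])"
```

```text
[-0.01516098 -0.03392888 -0.01684222] [-0.06929247 -0.34340494  2.77357188]
```

{"method": "drive_tool", "body": {"motion": [[0,0,0,2],[0,0,0,2],[0,0,0,2],[0,0,0,2],[0,0,0,0]]}}

```text
time_s: 26.73
tcp_pos: [0.5122, 0.0117, 0.1078]
orientation: [180.0, 0.0, 114.1]
contact_force: [-0.4, 0.1, 2.5]
opening: 0.0651
finger_force: 67.0
```

```bash
python3 -c "
from h import *
print(env.sense()['wrist_torque'],env.sense()['contact_force'])"
```

```text
[-0.02587127 -0.01514147  0.01478767] [-0.36090534  0.12466172  2.51607002]
```

{"method": "drive_tool", "body": {"motion": [[0,0,0,2],[0,0,0,2],[0,0,0,2],[0,0,0,2],[0,0,0,0]]}}

```text
time_s: 27.15
tcp_pos: [0.5122, 0.0119, 0.1076]
orientation: [-180.0, -0.0, 106.1]
contact_force: [0.2, 1.3, 2.9]
opening: 0.0648
finger_force: 66.9
```

```bash
python3 -c "
from h import *
print(env.sense()['wrist_torque'],env.sense()['contact_force'])"
```

```text
[ 0.18747566  0.1047049  -0.06123609] [0.15977135 1.34547499 2.85068152]
```

{"method": "drive_tool", "body": {"motion": [[0,0,0,2],[0,0,0,2],[0,0,0,2],[0,0,0,0]]}}

```text
time_s: 27.48
tcp_pos: [0.512, 0.0119, 0.1073]
orientation: [-180.0, -0.0, 100.1]
contact_force: [0.3, 2.2, -3.7]
opening: 0.0651
finger_force: 66.9
```

```bash
python3 -c "
from h import *
print(env.sense()['wrist_torque'],env.sense()['contact_force'])"
```

```text
[ 0.42896742 -0.13186677  0.10046023] [ 0.32278653  2.21794424 -3.72825422]
```

The threads have caught and are pulling the ring down. I follow in z.

{"method": "drive_tool", "body": {"motion": [[0,0,0.05,2],[0,0,0.02,2],[0,0,0,0]]}}

```text
time_s: 27.73
tcp_pos: [0.5121, 0.0119, 0.107]
orientation: [-180.0, -0.0, 96.1]
contact_force: [-0.8, 2.2, 2.0]
opening: 0.0652
finger_force: 67.4
```

```bash
python3 -c "
from h import *
print(env.sense()['wrist_torque'],env.sense()['contact_force'])"
```

```text
[0.44069831 0.16629629 0.13991857] [-0.80264252  2.16888972  1.96956611]
```

{"method": "drive_tool", "body": {"motion": [[0,0,0.03,2],[0,0,0.02,2],[0,0,0,0]]}}

```text
time_s: 27.98
tcp_pos: [0.5123, 0.012, 0.1068]
orientation: [180.0, -0.0, 92.1]
contact_force: [-0.9, 4.3, 4.3]
opening: 0.065
finger_force: 67.6
```

```bash
python3 -c "
from h import *
print(env.sense()['wrist_torque'],env.sense()['contact_force'])"
```

```text
[0.62503931 0.15538562 0.80839186] [-0.93306335  4.3318413   4.33737172]
```

Torque jumped to 0.8 Nm after 1.1 mm of sink, so the ring is at its stop. I let go and check.

{"method": "drive_tool", "body": {"motion": [[0,0,0,0],[0,0,0,0],[0,0,0,0],[0,0,0,0],[0,0,0,0],[0,0,0,0]], "grip": 0}}

```text
time_s: 28.48
tcp_pos: [0.5122, 0.0117, 0.1065]
orientation: [-180.0, 0.0, 92.0]
contact_force: [-0.2, -0.0, -0.1]
opening: 0.0855
finger_force: 0.0
```

{"method": "drive_tool", "body": {"motion": [[0,0,-0.4,0],[0,0,-1,0],[0,0,-1.5,0],[0,0,-1.8,0],[0,0,-2,0],[0,0,-2,0],[0,0,-1.6,0],[0,0,-0.8,0],[0,0,-0.3,0],[0,0,0,0],[0,0,0,0]]}}

```text
time_s: 29.4
tcp_pos: [0.5119, 0.0117, 0.2198]
orientation: [-179.9, -0.0, 92.0]
contact_force: [-0.2, -0.4, -0.4]
opening: 0.0852
finger_force: 0.0
```

```bash
python3 - <<'E'
from h import *
T,im,d=wrist(); print(T[:3,3],env.sense()["contact_force"])
P,u,v=world("wrist",d,T=T)
r=np.hypot(P[:,0]-.512,P[:,1]-.0118); s=(r<.032)&(r>.016)&(abs(P[:,2]-.127)<.005)
print(s.sum(),np.linalg.lstsq(np.c_[P[s,:2]-[.512,.0118],np.ones(s.sum())],P[s,2],rcond=None)[0])
print("ring",disc_fit(d,T,(.512,.0118),.045,.123,.132,.0335)); print("knob",disc_fit(d,T,(.512,.0118),.02,.14,.16,.007))
cv2.imwrite('pics/end.png',im[:,:,::-1])
E
```

```text
[0.5119295  0.01174812 0.21980439] [-0.33492439  0.07617859  0.12710838]
4738 [-0.00148621 -0.00046864  0.12657328]
ring (array([0.51208968, 0.01209654, 0.03      ]), array([0.5120905 , 0.01209612, 0.03344501]), np.float64(0.12645790511343535), 266)
knob (array([0.51256355, 0.01298883, 0.03      ]), array([0.51257   , 0.01298555, 0.00680014]), np.float64(0.14349192654988172), 60)
```

View pics/end.png

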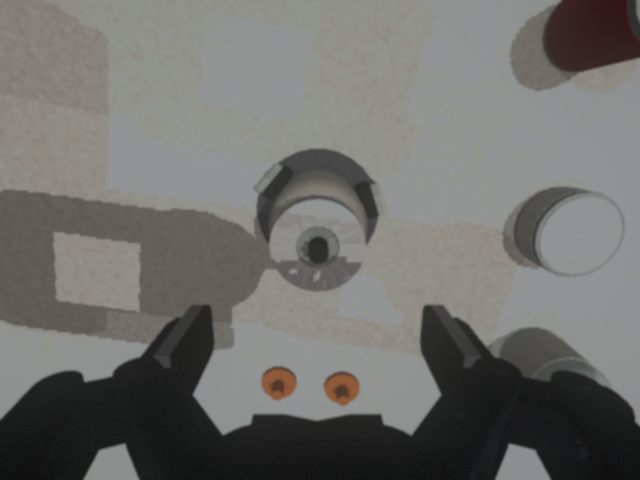

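The ring sits level at pixel (318,247), with its underside about 13 mm below the rim. The knob has sunk about 1.1 mm, so the seal is compressed. I hand in.

```bash
python3 -c "
from plant import env
print(env.job_done())"
```

```text
the job is handed in; nothing more can be done
None
```

The jar is closed and handed in at about 29 s: the disk sits in the mouth and the ring is against its stop, level and released; my checks were good, but the hand-in returned no verdict.

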